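# Scoop bushes into the dish on the scale

## Task

Take the hand scoop from its rubber mat, scoop round steel bushes out of the black tray with it, and tip at least three of them into the white dish on the scale, from low over the dish. Do not touch the bushes with the gripper and spill none: every bush ends in the dish or in the tray. Then stand the scoop upright on the middle of its mat again, leaving the dish standing on the scale's pan and everything else where it is.

Things in the scene. Friction and masses are not known exactly. Their poses are not given: they have to be found in the camera images.
- tray: black plastic open tray fixed to the bench, outside 220 (its x) x 100 (its y) x 45 mm high, walls and floor 5 mm thick (inside 210 x 90 mm, floor 5 mm above the bench). Origin: centre of its underside; x along its length. At the start the bushes lie in its -x half, nearer the robot; the +x half is empty, with room for the scoop.
- scoop: metal hand scoop, 150 g, on its mat. Flat pan 90 (x) x 70 (y) x 2 mm, open at -x; the front 20 mm is a bare lip 58 mm wide, ending at x = -45 mm; side walls 3 mm thick, 27 mm high, x = -25 to +21 mm; back wall 35 mm high at x = +18 to +21 mm. Upright black handle 24 x 24 mm at x = +33 mm, y = 0, top at 150 mm. Origin: centre of the pan's underside; z up the handle.
- scoop_grip (a point): point on the scoop handle's axis, 125 mm above the pan's underside (25 mm below the top): a good place to grip; it can be pinched along the scoop's x or y
- scoop_load (a point): middle of the scoop's pan, 12 mm above its underside, between the side walls: where the load lies
- pad: black rubber mat fixed to the bench, the scoop's place, 150 (x) x 130 (y) x 4 mm. Origin: centre of its underside; z up.
- scale: grey bench scale fixed to the bench, 180 (x) x 130 (y) mm, body 35 mm high, with a round steel pan 126 mm across whose top is 45 mm above the bench. Origin: centre of its underside, x towards the back, the display is at the -x end.
- scale_pan (a point): centre of the top face of the scale's pan, 45 mm above the bench
- dish: loose white ceramic dish on the scale's pan, 250 g, round, 110 mm across at the foot, 120 mm at the rim, 42 mm high, walls and floor 4 mm thick. Origin: centre of its underside; z up.
- dish_mid (a point): point on the dish's axis, 12 mm above its underside (8 mm above its inner floor)
- bush0: one of six identical spherical steel bushes: a ball 18 mm across with two flats, 15 mm high between them, and a dark bore mark on each flat, 20 g. Origin: its middle, 7.5 mm from either flat; z along its axis (upright at the start, may lie or tumble later).
- bush1: one of six identical spherical steel bushes: a ball 18 mm across with two flats, 15 mm high between them, and a dark bore mark on each flat, 20 g. Origin: its middle, 7.5 mm from either flat; z along its axis (upright at the start, may lie or tumble later).
- bush2: one of six identical spherical steel bushes: a ball 18 mm across with two flats, 15 mm high between them, and a dark bore mark on each flat, 20 g. Origin: its middle, 7.5 mm from either flat; z along its axis (upright at the start, may lie or tumble later).
- bush3: one of six identical spherical steel bushes: a ball 18 mm across with two flats, 15 mm high between them, and a dark bore mark on each flat, 20 g. Origin: its middle, 7.5 mm from either flat; z along its axis (upright at the start, may lie or tumble later).
- bush4: one of six identical spherical steel bushes: a ball 18 mm across with two flats, 15 mm high between them, and a dark bore mark on each flat, 20 g. Origin: its middle, 7.5 mm from either flat; z along its axis (upright at the start, may lie or tumble later).
- bush5: one of six identical spherical steel bushes: a ball 18 mm across with two flats, 15 mm high between them, and a dark bore mark on each flat, 20 g. Origin: its middle, 7.5 mm from either flat; z along its axis (upright at the start, may lie or tumble later).
- jar: bystander: white jar with steel cap, 52 mm across, 85 mm high, standing on the bench. Origin: centre of its underside.
- dropper: bystander: small white dropper bottle, 28 mm across, 62 mm high. Origin: centre of its underside.
- lens_tube: bystander: dark lens tube, 38 mm across, 28 mm high. Origin: centre of its underside.
- driver: bystander: screwdriver 150 mm long lying along its x. Origin: at its middle, underside.
- petri: bystander: glass petri dish 90 mm across, 16 mm high. Origin: centre of its underside.
There are look-alikes about, which are no part of the job. What is shaped like the scoop but green or turquoise is not meant.

How it is judged (in metres and radians):
On the way, in this order (a step that is already met when the one before it is completed fails the run):
1. at least one bush has been lifted clear of the tray in the scoop (((distance between bush0 and scoop_load below 0.05 m and height (world z) of each of bush0, scoop_load above 0.08 m and horizontal distance between bush0 and dish_mid above 0.07 m) or (distance between bush1 and scoop_load below 0.05 m and height (world z) of each of bush1, scoop_load above 0.08 m and horizontal distance between bush1 and dish_mid above 0.07 m) or (distance between bush2 and scoop_load below 0.05 m and height (world z) of each of bush2, scoop_load above 0.08 m and horizontal distance between bush2 and dish_mid above 0.07 m) or (distance between bush3 and scoop_load below 0.05 m and height (world z) of each of bush3, scoop_load above 0.08 m and horizontal distance between bush3 and dish_mid above 0.07 m) or (distance between bush4 and scoop_load below 0.05 m and height (world z) of each of bush4, scoop_load above 0.08 m and horizontal distance between bush4 and dish_mid above 0.07 m) or (distance between bush5 and scoop_load below 0.05 m and height (world z) of each of bush5, scoop_load above 0.08 m and horizontal distance between bush5 and dish_mid above 0.07 m))), for 0.2 s.
2. at least three bushes lie in the dish ((distance between each of bush0, bush1, bush2 and dish_mid below 0.058 m or distance between each of bush0, bush1, bush3 and dish_mid below 0.058 m or distance between each of bush0, bush1, bush4 and dish_mid below 0.058 m or distance between each of bush0, bush1, bush5 and dish_mid below 0.058 m or distance between each of bush0, bush2, bush3 and dish_mid below 0.058 m or distance between each of bush0, bush2, bush4 and dish_mid below 0.058 m or distance between each of bush0, bush2, bush5 and dish_mid below 0.058 m or distance between each of bush0, bush3, bush4 and dish_mid below 0.058 m or distance between each of bush0, bush3, bush5 and dish_mid below 0.058 m or distance between each of bush0, bush4, bush5 and dish_mid below 0.058 m or distance between each of bush1, bush2, bush3 and dish_mid below 0.058 m or distance between each of bush1, bush2, bush4 and dish_mid below 0.058 m or distance between each of bush1, bush2, bush5 and dish_mid below 0.058 m or distance between each of bush1, bush3, bush4 and dish_mid below 0.058 m or distance between each of bush1, bush3, bush5 and dish_mid below 0.058 m or distance between each of bush1, bush4, bush5 and dish_mid below 0.058 m or distance between each of bush2, bush3, bush4 and dish_mid below 0.058 m or distance between each of bush2, bush3, bush5 and dish_mid below 0.058 m or distance between each of bush2, bush4, bush5 and dish_mid below 0.058 m or distance between each of bush3, bush4, bush5 and dish_mid below 0.058 m)), for 0.2 s.
At the end, for the whole second after the job is handed in: At least 3 bushes in the dish (middle within 58 mm of dish_mid), the others in the dish or inside the tray, all at rest; dish upright on the pan, within 30 mm of its centre; scoop upright and at rest on its mat, origin within 35 mm of the mat's centre ((distance between each of bush0, bush1, bush2 and dish_mid below 0.058 m or distance between each of bush0, bush1, bush3 and dish_mid below 0.058 m or distance between each of bush0, bush1, bush4 and dish_mid below 0.058 m or distance between each of bush0, bush1, bush5 and dish_mid below 0.058 m or distance between each of bush0, bush2, bush3 and dish_mid below 0.058 m or distance between each of bush0, bush2, bush4 and dish_mid below 0.058 m or distance between each of bush0, bush2, bush5 and dish_mid below 0.058 m or distance between each of bush0, bush3, bush4 and dish_mid below 0.058 m or distance between each of bush0, bush3, bush5 and dish_mid below 0.058 m or distance between each of bush0, bush4, bush5 and dish_mid below 0.058 m or distance between each of bush1, bush2, bush3 and dish_mid below 0.058 m or distance between each of bush1, bush2, bush4 and dish_mid below 0.058 m or distance between each of bush1, bush2, bush5 and dish_mid below 0.058 m or distance between each of bush1, bush3, bush4 and dish_mid below 0.058 m or distance between each of bush1, bush3, bush5 and dish_mid below 0.058 m or distance between each of bush1, bush4, bush5 and dish_mid below 0.058 m or distance between each of bush2, bush3, bush4 and dish_mid below 0.058 m or distance between each of bush2, bush3, bush5 and dish_mid below 0.058 m or distance between each of bush2, bush4, bush5 and dish_mid below 0.058 m or distance between each of bush3, bush4, bush5 and dish_mid below 0.058 m) and (distance between bush0 and dish_mid below 0.058 m or (z of bush0 in the frame of tray below 0.055 m and x of bush0 in the frame of tray between -0.107 and 0.107 m and y of bush0 in the frame of tray between -0.047 and 0.047 m)) and (distance between bush1 and dish_mid below 0.058 m or (z of bush1 in the frame of tray below 0.055 m and x of bush1 in the frame of tray between -0.107 and 0.107 m and y of bush1 in the frame of tray between -0.047 and 0.047 m)) and (distance between bush2 and dish_mid below 0.058 m or (z of bush2 in the frame of tray below 0.055 m and x of bush2 in the frame of tray between -0.107 and 0.107 m and y of bush2 in the frame of tray between -0.047 and 0.047 m)) and (distance between bush3 and dish_mid below 0.058 m or (z of bush3 in the frame of tray below 0.055 m and x of bush3 in the frame of tray between -0.107 and 0.107 m and y of bush3 in the frame of tray between -0.047 and 0.047 m)) and (distance between bush4 and dish_mid below 0.058 m or (z of bush4 in the frame of tray below 0.055 m and x of bush4 in the frame of tray between -0.107 and 0.107 m and y of bush4 in the frame of tray between -0.047 and 0.047 m)) and (distance between bush5 and dish_mid below 0.058 m or (z of bush5 in the frame of tray below 0.055 m and x of bush5 in the frame of tray between -0.107 and 0.107 m and y of bush5 in the frame of tray between -0.047 and 0.047 m)) and linear speed of each of bush0, bush1, bush2, bush3, bush4, bush5 below 0.05 m/s and horizontal distance between dish and scale_pan below 0.03 m and angle between each of dish, scoop's own z axis and vertical below 0.1 rad and horizontal distance between scoop and pad below 0.035 m and z of scoop in the frame of pad below 0.008 m and linear speed of scoop below 0.03 m/s); the robot touches nothing.
It fails at once if a finger or the arm touches a bush (contact force between any of the fingers, the arm and bush0 above 0.3 N or contact force between any of the fingers, the arm and bush1 above 0.3 N or contact force between any of the fingers, the arm and bush2 above 0.3 N or contact force between any of the fingers, the arm and bush3 above 0.3 N or contact force between any of the fingers, the arm and bush4 above 0.3 N or contact force between any of the fingers, the arm and bush5 above 0.3 N).
It fails at once if a bush is dropped from high up or thrown (faster than 1.8 m/s) (linear speed of any of bush0, bush1, bush2, bush3, bush4, bush5 above 1.8 m/s).
It fails at once if a bystander is pushed more than 30 mm or tipped over (distance of any of jar, dropper, lens_tube, driver, petri from where it was at the start of the episode above 0.03 m or angle between any of jar, dropper, lens_tube, petri's own z axis and vertical above 0.5 rad).
It also fails if it takes over 72 s, if anything falls off the work surface, if the arm or the gripper's body presses on something with over 40 N, if the wrist force passes 120 N, or if a joint passes its speed limit or range.

## Robot

A 6-joint arm with a two-finger parallel gripper is mounted at the origin on the work surface. World frame = base frame: x ahead of the robot, y to its left, z up, the work surface at z = 0. Lengths are in mm, angles in rad, forces in N, time in s.
With the tool pointing down it reaches from about 350 to 875 mm from the base axis. Payload 4.2 kg.
Tool frame: the origin (TCP) lies at the very end of the fingers, on their centre line; the grasp point (between the pads) lies 19 mm behind it; z points along the fingers, y is the line along which they close (so a half turn about z gives the same grasp; the last joint's range is limited). The gripper opens to 85 mm and grips with 20 to 120 N. Pads are 22 mm wide; open, the fingers measure 114 mm over their backs; the gripper's body (76 mm by 85 mm) begins 54 mm behind the grasp point. The pads swing forward as they close: fully open they stand 13 mm farther back than shut.
Start: joints at [-0.905, 0.385, 0.008, 0, -1.194, -0.259], TCP at [247.308, -573.967, 231.312] pointing down, gripper open.
Joint ranges: [-3.14, 3.14], [-1.21, 2.06], [-1.07, 1.41], [-3.16, 2.05], [-2.99, -0.16], [-3.1, 3.1]. Speed limits (rad/s): [2.79, 2.79, 3.14, 3.14, 3.14, 3.14].

## Interface

Orientations are given as a unit quaternion [x, y, z, w].
In Python, from bench import read_state, get_image, get_calibration, job_done gives the robot as it stands.
- The arm moves only by the shell command python3 -m creep 'ROWS'. ROWS is a JSON object of lists of equal length, an entry for each row: "translation": the shift along the world's x, y, z in cm, a list of three; "delta_rot": the turn, a rotation vector about the world's x, y, z in degrees, a list of three; "hand": the finger opening in cm, from 0 to 8.54. A call has 1 to 8 rows; each row is the pose to reach, as a shift and turn from the pose commanded when the call began; what a row does not reach only later rows make up. A row lasts 1/8 s, in which the tool goes at most 62.5 mm and 10.7 degrees, less where a joint would pass 70% of its speed; a pose out of reach is approached as far as the arm can. A call with a gripper value outside its range is refused whole. The fingers move at their own pace and stop on an object; the grip force is fixed at half the most. Time passes only in rows, so rows that repeat a pose let the fingers close. It gives the time, the measured TCP pose, the force, the opening and the grip force at its end, in the units of the state.
- read_state(): the state, without advancing time (a new reading comes with each control period).
- get_image(name): name is "side" or "top" or "wrist"; returns (picture, depth): 400x640x3 uint8, red, green, blue; 400x640 float32, mm along the optical axis (not along the pixel's ray), 0 where there is no reading.
- get_calibration(name): a dict with "intrinsics" (3x3 intrinsics, pixels), "xyz" and "attitude" of the camera in the world. Camera axes: x right, y down, z forward; pixel columns grow to the right and rows downward; lengths in mm; the calibration is good to about 2 mm. The wrist camera is an equidistant fisheye: a pixel r from the principal point sees the ray r / f radians off the axis. A picture is of the moment at which its call begins: read the wrist's pose just before it. get_calibration takes no time and is no camera call; for the wrist camera it gives the pose at the moment of the call.
- job_done(): hands the job in; it is judged then, once.
The state is a dict: "clock": time; "joints": joint angles; "joint_vel": joint speeds; "joint_efforts": joint torques, N m; "position": TCP position; "ee_rot": TCP orientation; "contact_force": force on the tool from outside, world axes, zero at the start; "wrist_torque": the same for the moment, N m; "gripper_width": finger opening in mm; "grasp_force": force on a finger pad.
Only numpy, scipy, OpenCV 4.12 (cv2) and the standard library are available. Lean on these libraries where they do the work, as an engineer would, in place of code of your own. Each camera call takes 0.05 s, during which the arm holds its last target. There are 200 camera calls.

## Working session

There is one attempt and no reset: what is moved stays moved. The work goes in short steps, Python scripts to look and compute and a shell command to move; the robot and the scene stay as the last step left them, time stands still between calls to the robot, and variables do not carry over. Pictures are saved under pics/ and viewed, at most 10 in all, crops included, and the job is handed in when it is done.

```bash
mkdir -p pics; ls; cat > h.py <<'E'
import numpy as np,cv2
from scipy.spatial.transform import Rotation as R
from bench import *
def cal(n):
    c=get_calibration(n); return np.array(c["intrinsics"]),np.array(c["xyz"]),c["attitude"]
def rot(a):
    a=np.array(a); return a if a.shape==(3,3) else R.from_quat(a).as_matrix()
def cloud(n,d,c=None):
    K,t,a=c or cal(n); v,u=np.mgrid[:d.shape[0],:d.shape[1]]
    x=(u-K[0,2])/K[0,0]; y=(v-K[1,2])/K[1,1]
    return np.stack([x*d,y*d,d],-1)@rot(a).T+t
def onplane(n,uv,z):
    K,t,a=cal(n); r=rot(a)@np.array([(uv[0]-K[0,2])/K[0,0],(uv[1]-K[1,2])/K[1,1],1]); return t+r*(z-t[2])/r[2]
E
python3 - <<'E'
from h import *
for n in("top","side"):
    p,d=get_image(n); np.savez(f"pics/{n}0.npz",p=p,d=d); print(n,get_calibration(n)); cv2.imwrite(f"pics/{n}0.png",p[:,:,::-1])
print(read_state())
E
```

```text
pics
top {'intrinsics': array([[430.67206072,   0.        , 323.58750057],
       [  0.        , 430.67206072, 194.13443327],
       [  0.        ,   0.        ,   1.        ]]), 'xyz': array([ 310.99982069,  -78.87103557, 1237.49600223]), 'attitude': array([-0.69470347,  0.71495289, -0.05432686,  0.05725416])}
side {'intrinsics': array([[382.62073486,   0.        , 322.7176265 ],
       [  0.        , 382.62073486, 202.18894302],
       [  0.        ,   0.        ,   1.        ]]), 'xyz': array([ 233.82624003, -850.76135754,  596.12111617]), 'attitude': array([ 0.85576173, -0.13997004,  0.08145296, -0.49137121])}
{'clock': 0.1, 'joints': array([-9.05428516e-01,  3.85483728e-01,  6.78971625e-03, -4.20042568e-04,
       -1.19397507e+00, -2.58592360e-01]), 'joint_vel': array([-0.00089051, -0.00192264,  0.00407885,  0.0005601 , -0.00056895,
        0.00122227]), 'joint_efforts': array([-4.05154051e-04, -3.93318129e+01,  1.88930511e+01,  4.19795573e+00,
       -2.57896798e-03,  3.21890333e-06]), 'position': array([ 247.09583731, -573.53579759,  230.34137534]), 'ee_rot': array([-2.01912421e-01,  9.79403114e-01,  9.25231090e-04, -2.42614750e-04]), 'contact_force': array([ 0.35905056, -0.22150496,  0.19427195]), 'wrist_torque': array([0.01459403, 0.05344732, 0.03777344]), 'grasp_force': 0.0, 'gripper_width': 85.2023616583888}
```

View pics/top0.png

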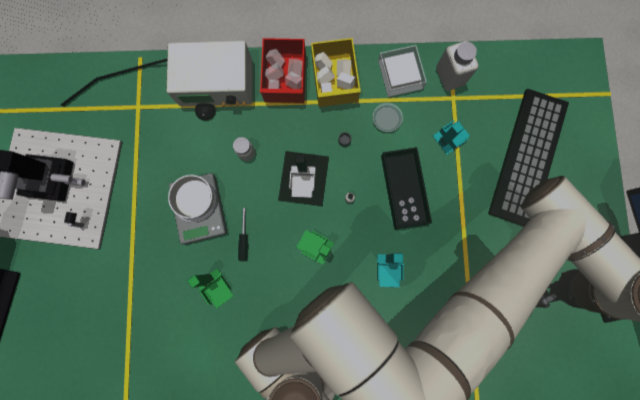

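View pics/side0.png

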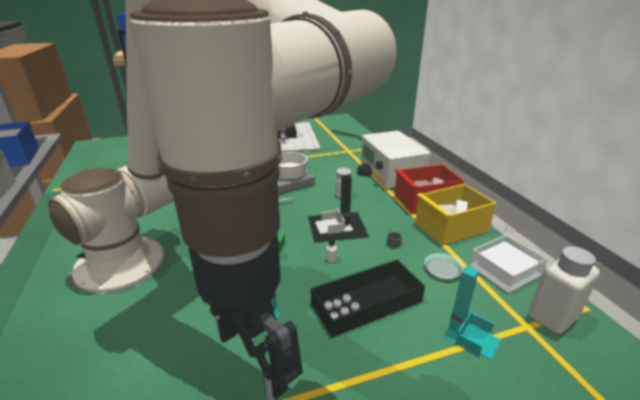

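The top view shows the metal scoop at (302,180) on its black mat, with the tray at (405,188) and bushes at its lower end, around (410,208). The dish on the scale is at (193,197).

Things that could be taken for the scoop:
- steel/black scoop at (302,180): this is the one described
- green at (315,245)
- green at (213,287)
- turquoise at (390,268)
- turquoise at (452,135)

The dropper (350,197), lens tube (344,139), petri (388,117), jar (243,148) and driver (243,235) are bystanders.

```bash
python3 - <<'E'
from h import *
z=np.load("pics/top0.npz"); p,d=z["p"],z["d"]; P=cloud("top",d)
g=p.max(2)
def box(m,z,name):
    cs,_=cv2.findContours(m.astype(np.uint8),cv2.RETR_EXTERNAL,cv2.CHAIN_APPROX_NONE); c=max(cs,key=cv2.contourArea)
    w=np.array([onplane("top",q,z)[:2] for q in c[:,0]],np.float32)
    r=cv2.minAreaRect(w); print(name,np.round(r[0],1),np.round(r[1],1),round(r[2],1)); return w
def roi(u0,v0,u1,v1):
    m=np.zeros(g.shape,bool); m[v0:v1,u0:u1]=1; return m
dark=(g<62)
box(cv2.morphologyEx((dark&roi(270,145,335,212)).astype(np.uint8),cv2.MORPH_CLOSE,np.ones((25,25))),4,"pad")
box(cv2.morphologyEx((dark&roi(375,140,440,235)).astype(np.uint8),cv2.MORPH_CLOSE,np.ones((15,15))),45,"tray")
w=box((P[...,2]>75)&(P[...,2]<100)&roi(160,165,225,230),87,"dish"); print("dish circ",cv2.minEnclosingCircle(w))
# heights from depth
for n,(u,v) in dict(mat=(285,197),scooppan=(300,188),dishfl=(193,197),traywall=(405,188),hand=(306,162)).items(): print(n,P[v-1:v+2,u-1:u+2].reshape(-1,3).mean(0).round(1))
m=(P[...,2]>120)&roi(270,130,335,212); print("handle pts",m.sum(),P[m].mean(0).round(1) if m.any() else 0, P[m].max(0) if m.any() else 0)
sat=p.max(2).astype(int)-p.min(2); box((g>120)&(sat<50)&roi(285,160,320,205),10,"scoop light")
box((sat<45)&(g<110)&(g>70)&roi(165,170,232,250),35,"scale")
m=(g>100)&roi(392,190,425,226)
n,l,s,c=cv2.connectedComponentsWithStats(m.astype(np.uint8))
for i in range(1,n): print("bush",c[i].round(1),s[i][4],onplane("top",c[i],20)[:2].round(1))
for n,(u,v) in dict(dropper=(350,196),lens=(344,139),petri=(388,117),jar=(243,146),driver=(243,235),g1=(315,245),t1=(390,268)).items(): print(n,P[v-1:v+2,u-1:u+2].reshape(-1,3).mean(0).round(1))
cr=np.hstack([cv2.resize(p[130:230,260:335],None,fx=5,fy=5,interpolation=3),cv2.resize(p[140:240,375:450],None,fx=5,fy=5,interpolation=3)])
cv2.imwrite("pics/crop.png",cr[:,:,::-1])
E
```

```text
pad [557.1 -18.9] [129.1 147.6] 80.8
tray [ 511.8 -306.8] [224.3 107. ] 7.5
dish [498.2 285.9] [120.6 116.7] 44.1
dish circ ((498.45977783203125, 285.2728271484375), 60.55332946777344)
mat [502.6  35.7   2.5]
scooppan [527.4  -8.6   5.2]
dishfl [502.8 288.4  50. ]
traywall [ 518.7 -313.3    3.9]
hand [596.1 -29.2  39.3]
handle pts 128 [530.6 -28.1 336.1] [ 592.43837806   -5.04522843 1237.49600223]
scoop light [533.5 -16.3] [61.1 61.7] 89.0
scale [473.7 274.1] [198.1 150.8] 7.3
bush [410.7 199.9] 18 [ 481.1 -324.6]
bush [401.5 202.8] 18 [ 473.6 -297.8]
bush [413.2 208.6] 19 [ 455.8 -330.1]
bush [404.2 211.1] 21 [ 449.4 -304.1]
bush [415.8 217.2] 19 [ 431.3 -336.1]
bush [405.  217.9] 20 [ 430.1 -305.2]
dropper [ 491.  -149.4   61.8]
lens [ 670.3 -141.5    6. ]
petri [ 735.2 -275.3    2.8]
jar [636.1 142.2  83.8]
driver [394.6 153.6  23.1]
g1 [361.8 -47.9   1.4]
t1 [ 291.2 -258.     2.7]
```

View pics/crop.png

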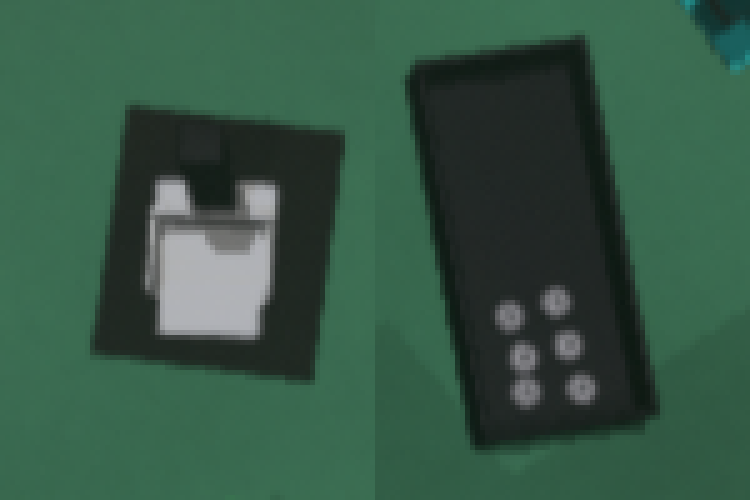

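The crop confirms the choice. The steel scoop has its lip towards the robot (bottom) and its black handle on the far side. The tray's six bushes form two columns of three at the end nearer the robot. Next I move above the scoop for wrist views.

```bash
python3 -m creep '{"translation":[[2.3,5.6,1],[4.6,11.2,2],[6.9,16.8,3],[9.2,22.4,4],[11.5,28,5],[13.8,33.6,6],[16.1,39.2,7],[18.4,44.8,8]],"delta_rot":[[0,0,8],[0,0,16],[0,0,24],[0,0,32],[0,0,40],[0,0,48],[0,0,55],[0,0,62]],"hand":[8.5,8.5,8.5,8.5,8.5,8.5,8.5,8.5]}'
python3 -m creep '{"translation":[[2.3,5.6,1],[4.6,11,1],[4.6,11,1],[4.6,11,1]],"delta_rot":[[0,0,0],[0,0,0],[0,0,0],[0,0,0]],"hand":[8.5,8.5,8.5,8.5]}'
python3 - <<'E'
from h import *
s=read_state(); print(s["joints"].round(3),s["position"].round(1),s["ee_rot"].round(4)); print(get_calibration("wrist"))
import pickle
c=cal("wrist"); p,d=get_image("wrist"); pickle.dump((p,d,c),open("pics/w1.pkl","wb")); a=p
p2,d2=get_image("top"); np.savez("pics/top1.npz",p=p2,d=d2)
cv2.imwrite("pics/w1.png",a[:,:,::-1])
E
```

```text
clock: 1.1
position: [431.4, -124.0, 311.6]
ee_rot: [-0.679, 0.734, 0.0, 0.0]
contact_force: [0.4, -1.2, 0.5]
gripper_width: 85.1
grasp_force: 0.0
clock: 1.6
position: [476.9, -15.9, 320.8]
ee_rot: [-0.678, 0.735, 0.0, -0.001]
contact_force: [-0.1, -0.5, -0.1]
gripper_width: 85.1
grasp_force: 0.0
[ 0.308  0.074 -0.179 -0.    -1.32  -0.389] [476.9 -15.9 320.8] [-6.778e-01  7.352e-01  3.000e-04 -6.000e-04]
{'intrinsics': array([[309.70691629,   0.        , 321.73108844],
       [  0.        , 309.70691629, 200.30523796],
       [  0.        ,   0.        ,   1.        ]]), 'xyz': array([470.45012438, -88.31378996, 462.3816431 ]), 'attitude': array([0.04018374, 0.98879659, 0.14365872, 0.00536222])}
```

View pics/w1.png

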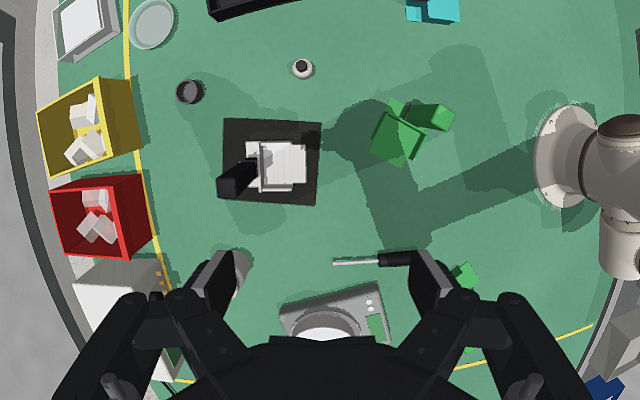

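The wrist view shows the scoop pan at (280,165), the handle rising to its top end at about (225,190), and the mat corners at (223,118) to (318,205). Next I measure the scoop from this and the top view.

```bash
cat >> h.py <<'E'
def rays_w(c,u,v):
    K,t,a=c; x=(np.asarray(u,float)-K[0,2])/K[0,0]; y=(np.asarray(v,float)-K[1,2])/K[1,1]; th=np.hypot(x,y); s=np.where(th>1e-9,np.sin(th)/np.maximum(th,1e-9),1)
    return np.stack([x*s,y*s,np.cos(th)],-1)
def cloud_w(d,c):
    v,u=np.mgrid[:d.shape[0],:d.shape[1]]; r=rays_w(c,u,v); return (r*(d/r[...,2])[...,None])@rot(c[2]).T+c[1]
def plane_w(c,uv,z):
    r=rays_w(c,uv[...,0],uv[...,1])@rot(c[2]).T; return c[1]+r*((z-c[1][2])/r[...,2])[...,None]
def rect(w): 
    r=cv2.minAreaRect(np.array(w,np.float32)); return np.round(r[0],1),np.round(r[1],1),round(r[2],1)
E
python3 - <<'E'
from h import *
import pickle
p,d,c=pickle.load(open("pics/w1.pkl","rb")); P=cloud_w(d,c); g=p.max(2); sat=g.astype(int)-p.min(2)
M=np.zeros(g.shape,bool); M[100:220,205:335]=1
z=P[...,2]
for n,m in dict(top=M&(z>146)&(z<165),hand=M&(z>60)).items(): print(n,m.sum(),P[m].mean(0).round(1),rect(P[m][:,:2]))
m=M&(g<70)&(z<12)&(z>-5); print("mat z",np.median(z[m]).round(1)); 
m2=cv2.morphologyEx((M&(g<70)&(abs(z-3)<8)).astype(np.uint8),cv2.MORPH_OPEN,np.ones((3,3)));print("mat rect (depth)",rect(P[m2>0][:,:2]))
m=M&(g>130)&(sat<50); print("light",m.sum(),"z",np.percentile(z[m],[5,50,95]).round(1))
m1=m&(z<14); print("pan",rect(P[m1][:,:2])); 
cs=max(cv2.findContours(m1.astype(np.uint8),0,1)[0],key=cv2.contourArea); print("pan plane",rect(plane_w(c,cs[:,0].astype(float),6)[:,:2]))
m=M&(z>33)&(z<44); print("backwall",m.sum(),P[m].mean(0).round(1),rect(P[m][:,:2]))
# top view 
q=np.load("pics/top1.npz"); T=cloud("top",q["d"]); 
mm=(T[...,2]>140)&(T[...,2]<170)&(abs(T[...,0]-585)<40)&(abs(T[...,1]+20)<40); print("top-cam handle",mm.sum(),T[mm].mean(0) if mm.any() else 0)
E
```

```text
top 485 [577.4 -19.9 152.3] (array([578.8, -19.5]), array([22.7, 25.9]), 83.9)
hand 1087 [568.2 -25.4 147.2] (array([527.6, -43.3]), array([142.1,  31.6]), 25.7)
mat z 3.1
mat rect (depth) (array([555.6, -19.5]), array([129.1, 149.3]), 81.0)
light 2249 z [ 3.2  5.2 37. ]
pan (array([563.7, -10.1]), array([171.6, 203. ]), 78.9)
pan plane (array([532.7, -14.8]), array([62.5, 63.3]), 85.0)
backwall 178 [566.5 -17.4  38.4] (array([576.8, -18.3]), array([68., 27.]), 86.0)
top-cam handle 0 0
```

```bash
python3 -m creep '{"translation":[[5,-0.2,0],[10.2,-0.4,-3],[10.2,-0.4,-8],[10.2,-0.4,-10],[10.2,-0.4,-10]],"delta_rot":[[0,0,0],[0,0,0],[0,0,0],[0,0,0],[0,0,0]],"hand":[8.5,8.5,8.5,8.5,8.5]}'
python3 - <<'E'
from h import *
c=cal("wrist"); p,d=get_image("wrist"); P=cloud_w(d,c); z=P[...,2]
m=(z>140)&(z<160)&(abs(P[...,0]-578)<40)&(abs(P[...,1]+20)<40); print(m.sum(),P[m].mean(0).round(1),rect(P[m][:,:2])); s=read_state(); print(s["position"],s["ee_rot"])
E
```

```text
clock: 2.33
position: [578.1, -21.6, 219.5]
ee_rot: [-0.677, 0.736, 0.001, -0.002]
contact_force: [0.3, -0.1, 0.9]
gripper_width: 85.1
grasp_force: 0.0
1156 [578.4 -20.9 151.8] (array([578.6, -19.1]), array([24.4, 23.7]), 84.9)
[579.15980995 -21.30339257 221.45415642] [-6.76972226e-01  7.36008442e-01 -7.35804623e-05 -4.15227869e-04]
```

```bash
python3 -m creep '{"translation":[[0,0.1,-4],[0,0.1,-8],[0,0.1,-11],[0,0.1,-11],[0,0.1,-11],[0,0.1,-11],[0,0.1,-11],[0,0.1,-11]],"delta_rot":[[0,0,0],[0,0,0],[0,0,0],[0,0,0],[0,0,0],[0,0,0],[0,0,0],[0,0,0]],"hand":[8.5,8.5,8.5,8.5,2,2,2,2]}'
python3 -m creep '{"translation":[[0,0,0],[0,0,0],[0,0,3],[0,0,6]],"delta_rot":[[0,0,0],[0,0,0],[0,0,0],[0,0,0]],"hand":[2,2,2,2]}'
```

```text
clock: 3.38
position: [580.0, -18.9, 112.5]
ee_rot: [-0.678, 0.735, -0.001, 0.001]
contact_force: [-0.8, -0.6, 4.4]
gripper_width: 23.5
grasp_force: 59.8
clock: 3.88
position: [578.5, -19.0, 170.8]
ee_rot: [-0.677, 0.736, 0.001, -0.001]
contact_force: [0.2, -0.3, -0.9]
gripper_width: 23.9
grasp_force: 59.2
```

```bash
python3 -m creep '{"translation":[[0,-3,4],[0,-8,8],[0.1,-13,8],[0.2,-18,8],[0.4,-23,8],[0.6,-27,8],[0.6,-27.8,8],[0.6,-27.8,8]],"delta_rot":[[0,0,2],[0,0,5],[0,0,8],[0,0,10],[0,0,12],[0,0,12.5],[0,0,12.5],[0,0,12.5]],"hand":[2,2,2,2,2,2,2,2]}'
python3 - <<'E'
from h import *
import pickle
s=read_state(); print(s["position"].round(1),s["ee_rot"].round(4),s["joints"].round(3),s["gripper_width"])
c=cal("wrist"); p,d=get_image("wrist"); pickle.dump((p,d,c),open("pics/w2.pkl","wb")); P=cloud_w(d,c);z=P[...,2]; g=p.max(2)
near=(abs(P[...,0]-512)<150)&(abs(P[...,1]+307)<110)
m=near&(z>38)&(z<50)&(g<80); print("rim",m.sum(),rect(P[m][:,:2]),np.median(z[m]))
m=near&(z>1)&(z<8)&(g<80); print("floor",m.sum(),rect(P[m][:,:2]),np.median(z[m]))
cv2.imwrite("pics/w2.png",p[:,:,::-1])
p,d=get_image("top"); P=cloud("top",d); z=P[...,2]; g=p.max(2); print("top rim z", np.percentile(z[(abs(P[...,0]-512)<120)&(abs(P[...,1]+307)<60)],[5,50,95]))
E
```

```text
clock: 4.88
position: [584.9, -296.9, 250.1]
ee_rot: [0.753, -0.658, -0.001, 0.0]
contact_force: [0.2, 0.6, -1.0]
gripper_width: 23.0
grasp_force: 59.4
[ 584.9 -296.9  250.1] [ 7.533e-01 -6.577e-01 -1.000e-03  1.000e-04] [-2.240e-01  4.280e-01  1.230e-01 -1.000e-03 -1.268e+00  3.590e-01] 22.985610910197988
rim 1747 (array([ 514.7, -312.9]), array([219.1,  99.9]), 7.1) 43.57073913467735
floor 5588 (array([ 514.6, -314.1]), array([212.2,  96.9]), 7.3) 3.974971632572675
top rim z [-5.30564218e-02  3.95077640e+02  6.09071794e+02]
```

View pics/w2.png

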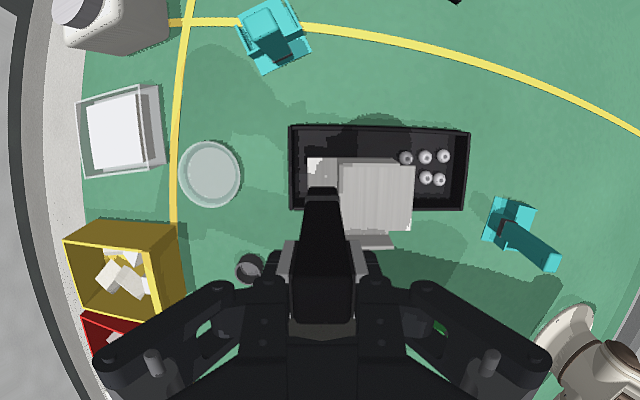

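The wrist view shows the held scoop over the tray's right part, with five bushes visible at (405,158), (425,156), (443,156), (426,177) and (440,179); the sixth is hidden behind the pan. The rim rectangle of 219 x 100 mm matches the tray exactly. Next I lower into the tray's empty half.

```bash
python3 -m creep '{"translation":[[0.2,-0.7,0],[0.2,-0.7,-4],[0.2,-0.7,-8],[0.2,-0.7,-12],[0.2,-0.7,-13.2],[0.2,-0.7,-13.5],[0.2,-0.7,-13.7],[0.2,-0.7,-13.7]],"delta_rot":[[0,0,-0.5],[0,0,-0.5],[0,0,-0.5],[0,0,-0.5],[0,0,-0.5],[0,0,-0.5],[0,0,-0.5],[0,0,-0.5]],"hand":[2,2,2,2,2,2,2,2]}'
```

```text
clock: 5.98
position: [588.1, -304.2, 115.8]
ee_rot: [0.751, -0.661, 0.001, -0.001]
contact_force: [-0.4, -0.4, -1.4]
gripper_width: 23.3
grasp_force: 59.3
```

```bash
python3 -m creep '{"translation":[[0,0,-0.1],[0,0,-0.2],[0,0,-0.2]],"delta_rot":[[0,0,0],[0,0,0],[0,0,0]],"hand":[2,2,2]}'; python3 -m creep '{"translation":[[0,0,-0.1],[0,0,-0.1]],"delta_rot":[[0,0,0],[0,0,0]],"hand":[2,2]}';python3 -m creep '{"translation":[[0,0,-0.1],[0,0,-0.1]],"delta_rot":[[0,0,0],[0,0,0]],"hand":[2,2]}'
```

```text
clock: 6.35
position: [587.7, -304.2, 113.5]
ee_rot: [0.751, -0.66, 0.001, -0.0]
contact_force: [-1.3, 0.5, 3.5]
gripper_width: 23.3
grasp_force: 60.1
clock: 6.6
position: [587.8, -304.2, 113.5]
ee_rot: [0.751, -0.66, 0.001, -0.0]
contact_force: [-1.5, 1.4, 7.3]
gripper_width: 23.4
grasp_force: 60.8
clock: 6.85
position: [587.8, -304.3, 113.5]
ee_rot: [0.751, -0.66, 0.001, 0.0]
contact_force: [-2.9, 2.4, 11.5]
gripper_width: 23.3
grasp_force: 61.2
```

```bash
python3 -m creep '{"translation":[[-1.2,-0.15,0],[-2.4,-0.3,0],[-3.6,-0.45,0],[-4.8,-0.6,0],[-6,-0.75,0],[-7.1,-0.9,0],[-7.1,-0.9,0]],"delta_rot":[[0,0,0],[0,0,0],[0,0,0],[0,0,0],[0,0,0],[0,0,0],[0,0,0]],"hand":[2,2,2,2,2,2,2]}'
python3 - <<'E'
from h import *
import pickle
c=cal("wrist"); p,d=get_image("wrist"); pickle.dump((p,d,c),open("pics/w3.pkl","wb")); 
p2,d2=get_image("top")
a=cv2.resize(p[90:260,290:540],None,fx=2,fy=2); b=cv2.resize(p2[140:240,375:450],(375,500),interpolation=3)[:340]
cv2.imwrite("pics/w3.png",np.hstack([a,b[:340]])[:,:,::-1]); s=read_state(); print(s["position"],s["contact_force"],s["wrist_torque"])
E
```

```text
clock: 7.72
position: [518.7, -314.5, 113.7]
ee_rot: [0.751, -0.66, 0.004, -0.001]
contact_force: [1.9, -0.4, 8.6]
gripper_width: 23.1
grasp_force: 60.6
[ 518.75944326 -314.52584878  113.64322847] [ 1.61220401 -0.99291562  9.72009069] [-0.24080472  0.18289156  0.05412041]
```

View pics/w3.png

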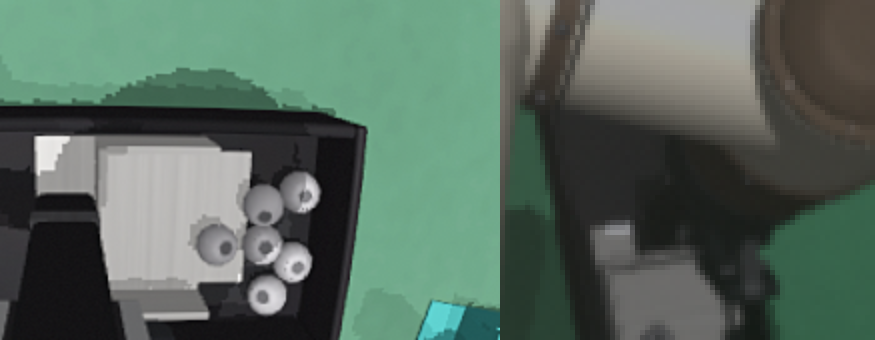

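One bush already rides on the pan and five stand ahead of the lip. The one at (265,295) sits at the lip's +y edge. I'll shift a few mm to +y, then push on to the wall.

```bash
python3 -m creep '{"translation":[[0.5,0.6,0],[0,0.6,0],[-1,0.5,0],[-2,0.35,0],[-2.8,0.25,0],[-3.2,0.2,0],[-3.3,0.2,0],[-3.3,0.2,0]],"delta_rot":[[0,0,0],[0,0,0],[0,0,0],[0,0,0],[0,0,0],[0,0,0],[0,0,0],[0,0,0]],"hand":[2,2,2,2,2,2,2,2]}'
python3 - <<'E'
from h import *
c=cal("wrist"); p,d=get_image("wrist")
a=cv2.resize(p[90:260,290:540],None,fx=2,fy=2)
cv2.imwrite("pics/w4.png",a[:,:,::-1]); s=read_state(); print(s["position"],s["contact_force"],s["wrist_torque"],s["ee_rot"])
E
```

```text
clock: 8.82
position: [487.6, -312.7, 114.0]
ee_rot: [0.751, -0.66, 0.006, -0.001]
contact_force: [3.2, -0.9, 8.9]
gripper_width: 23.3
grasp_force: 60.7
[ 487.63727402 -312.7163831   114.00251279] [4.62431192 0.53034549 7.5983046 ] [ 0.01612381 -0.68045214  0.03521981] [ 0.75141131 -0.65980935  0.00555089 -0.0013622 ]
```

View pics/w4.png

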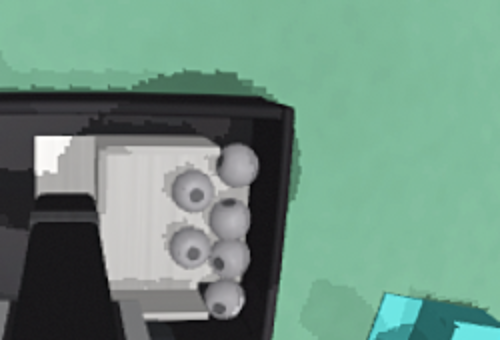

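Now I tilt the lip up about the pan's heel so the bushes roll to the back wall.

```bash
python3 -m creep '{"translation":[[0.55,0.07,0.1],[1.15,0.14,0.2],[1.7,0.21,0.2],[2.3,0.29,0.2],[2.85,0.36,0.15],[3.4,0.43,0.1],[3.4,0.43,0.1],[3.4,0.43,0.1]],"delta_rot":[[-0.38,2.98,0],[-0.75,5.95,0],[-1.1,8.9,0],[-1.5,11.9,0],[-1.9,14.9,0],[-2.26,17.86,0],[-2.26,17.86,0],[-2.26,17.86,0]],"hand":[2,2,2,2,2,2,2,2]}'
python3 - <<'E'
from h import *
c=cal("wrist"); p,d=get_image("wrist")
a=cv2.resize(p[90:260,290:540],None,fx=2,fy=2)
cv2.imwrite("pics/w5.png",a[:,:,::-1]); s=read_state(); print(s["position"],s["contact_force"],s["wrist_torque"],s["ee_rot"],s["joints"])
E
```

```text
clock: 9.88
position: [518.4, -306.9, 111.8]
ee_rot: [0.742, -0.653, -0.102, 0.116]
contact_force: [1.6, -1.5, 3.0]
gripper_width: 23.9
grasp_force: 60.2
[ 518.10381661 -306.90058747  111.75816379] [ 2.45596061 -0.70948964  3.03074938] [-1.35370525e-02 -1.05386885e+00 -4.96800202e-04] [ 0.74168313 -0.65260294 -0.10218343  0.11650785] [-0.21454719  0.57868278 -0.06282828  0.10989935 -1.22526535  0.28947388]
```

View pics/w5.png

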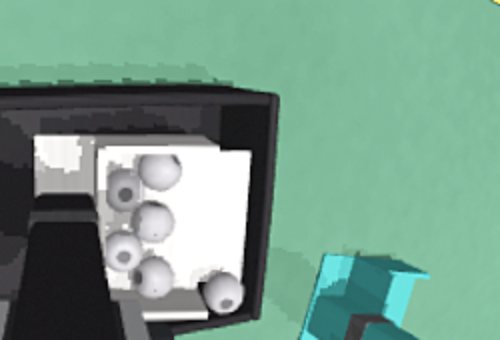

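Five bushes lie at the back of the pan. The sixth is at the lip's corner, at (222,292). I'll back off from it a little before lifting.

```bash
python3 -m creep '{"translation":[[0.5,-0.2,0.1],[1,-0.2,0.2],[1.5,-0.2,0.3],[1.5,-0.2,1],[1.5,-0.2,2.5],[1.5,-0.2,4.5],[1.5,-0.2,6.5],[1.5,-0.2,8.5]],"delta_rot":[[0,0,0],[0,0,0],[0,0,0],[0,0,0],[0,0,0],[0,0,0],[0,0,0],[0,0,0]],"hand":[2,2,2,2,2,2,2,2]}'
python3 -m creep '{"translation":[[0,0,2],[0,0,4],[0,0,5],[0,0,5]],"delta_rot":[[0,0,0],[0,0,0],[0,0,0],[0,0,0]],"hand":[2,2,2,2]}'
python3 - <<'E'
from h import *
c=cal("wrist"); p,d=get_image("wrist"); P=cloud_w(d,c); z=P[...,2]; g=p.max(2)
near=(abs(P[...,0]-514.7)<112)&(abs(P[...,1]+312.9)<65)
m=near&(z>10)&(z<35)&(g>100); print("ball in tray px",m.sum(),np.median(P[m],0) if m.any() else 0)
a=cv2.resize(p[60:260,250:540],None,fx=2,fy=2)
cv2.imwrite("pics/w6.png",a[:,:,::-1]); s=read_state(); print(s["position"],s["contact_force"],s["wrist_torque"],s["joints"])
E
```

```text
clock: 10.92
position: [532.0, -308.4, 198.2]
ee_rot: [0.741, -0.653, -0.103, 0.117]
contact_force: [0.3, -0.3, -2.8]
gripper_width: 23.4
grasp_force: 59.6
clock: 11.42
position: [532.4, -308.6, 247.4]
ee_rot: [0.742, -0.653, -0.103, 0.117]
contact_force: [-0.1, -0.1, -2.2]
gripper_width: 23.6
grasp_force: 59.6
ball in tray px 1 [ 413.77878179 -375.47835295   23.39663582]
[ 532.04232065 -308.37639553  246.3179236 ] [ 0.17108001 -0.03735068 -1.9601327 ] [ 0.07812995 -0.98017739 -0.04429166] [-0.21239685  0.49738814  0.15170471  0.10215362 -1.52285283  0.31957314]
```

View pics/w6.png

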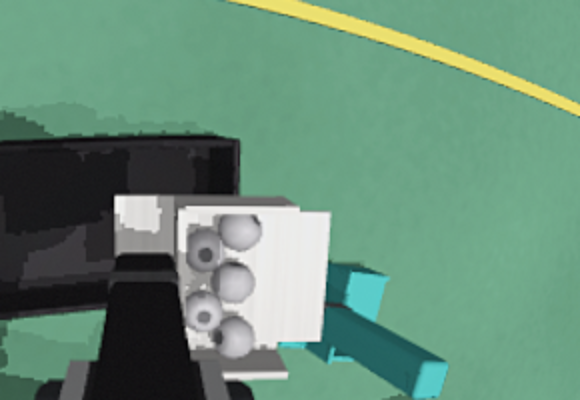

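Five bushes are in the pan, lifted clear. The tray's near corner, where the sixth lies, is hidden behind the pan. Now I carry the scoop towards the dish, turning it so the lip will face -y.

```bash
python3 -m creep '{"translation":[[0,1.5,0],[0,4.5,0.2],[0,9,0.3],[0,13.5,0.3],[0,18,0.3],[0,22.5,0.3],[0,27,0.3],[0,31.5,0.3]],"delta_rot":[[0,0,2],[0,0,6],[0,0,11],[0,0,16],[0,0,22],[0,0,28],[0,0,34],[0,0,40]],"hand":[2,2,2,2,2,2,2,2]}'
python3 -m creep '{"translation":[[-0.2,4.5,0],[-0.6,9,0],[-1,13.5,0],[-1.5,18,0],[-2,22.5,0],[-2.5,27,0],[-3,31,0],[-3.4,34,0]],"delta_rot":[[0,0,6],[0,0,12],[0,0,18],[0,0,24],[0,0,30],[0,0,35],[0,0,39],[0,0,42]],"hand":[2,2,2,2,2,2,2,2]}'
python3 -m creep '{"translation":[[0,2.5,0],[0,5,0],[0,6.8,0],[0,7.3,0],[0,7.3,0]],"delta_rot":[[0,0,1],[0,0,1],[0,0,1],[0,0,1],[0,0,1]],"hand":[2,2,2,2,2]}'
python3 - <<'E'
from h import *
import pickle
s=read_state(); print(s["position"].round(1),s["ee_rot"].round(4),s["joints"].round(3),s["contact_force"])
c=cal("wrist"); p,d=get_image("wrist"); P=cloud_w(d,c); z=P[...,2]; g=p.max(2); sat=g.astype(int)-p.min(2); pickle.dump((p,d,c),open("pics/w7.pkl","wb"))
near=(abs(P[...,0]-498)<75)&(abs(P[...,1]-285)<75)
m=near&(z>83)&(z<91)&(g>100)&(sat<40); print("rim",m.sum(),rect(P[m][:,:2]),cv2.minEnclosingCircle(P[m][:,:2].astype(np.float32)),np.median(z[m]))
m=near&(z>46)&(z<54)&(g>100); print("floor",m.sum(),rect(P[m][:,:2]))
m=(z>105)&(abs(P[...,0]-498)<50)&(P[...,1]>260)&(P[...,1]<430)&(g>90)&(sat<40); print("scoop",m.sum(),P[m].min(0),P[m].max(0))
p2,d2=get_image("top"); T=cloud("top",d2); z=T[...,2]
m=(abs(T[...,0]-498)<75)&(abs(T[...,1]-285)<75)&(z>80)&(z<92)&(p2.max(2)>100); print("toprim",m.sum(),rect(T[m][:,:2]))
# sixth bush
g2=p2.max(2); m=(abs(T[...,0]-514)<110)&(abs(T[...,1]+312)<52)&(z<35)&(g2>100); print("sixth",m.sum(),T[m].mean(0) if m.any() else 0)
a=np.hstack([p[:, 60:460][:400],cv2.resize(p2[140:240,375:450],(300,400),interpolation=3)]); cv2.imwrite("pics/w7.png",a[:,:,::-1])
E
```

```text
clock: 12.48
position: [531.3, 8.5, 248.7]
ee_rot: [0.921, -0.357, -0.057, 0.146]
contact_force: [0.8, -1.5, -2.1]
gripper_width: 23.8
grasp_force: 59.6
clock: 13.48
position: [496.6, 348.3, 248.3]
ee_rot: [0.988, -0.004, -0.002, 0.157]
contact_force: [0.3, 0.1, -2.8]
gripper_width: 23.7
grasp_force: 59.6
clock: 14.1
position: [497.6, 419.3, 248.6]
ee_rot: [0.988, 0.003, -0.0, 0.157]
contact_force: [-0.0, 0.1, -3.2]
gripper_width: 23.3
grasp_force: 59.6
[497.6 419.3 248.6] [ 9.876e-01  3.200e-03 -3.000e-04  1.571e-01] [ 1.022  0.537  0.202  0.163 -1.508  0.522] [-0.00725266  0.10423954 -3.16884373]
rim 603 (array([515.7, 272. ]), array([119.2,  75. ]), 51.1) ((498.5047302246094, 285.21331787109375), 60.34079360961914) 85.21098203594994
floor 1364 (array([530.7, 282.7]), array([104.8,  41.2]), 81.3)
scoop 7246 [461.40661072 310.66352948 141.48757491] [532.65008822 425.95289688 360.95353303]
toprim 195 (array([498.9, 285.4]), array([119. , 115.4]), 4.5)
sixth 116 [ 445.62566914 -277.08012911    2.5151743 ]
```

The wrist and top views agree on the dish at (498.5, 285.3). I'll lower to just over the rim, still tilted slightly back.

```bash
python3 -m creep '{"translation":[[0.1,-0.5,-1.3],[0.1,-0.9,-2.7],[0.1,-1.4,-4],[0.1,-1.8,-5.3],[0.1,-1.8,-5.3],[0.1,-1.8,-5.3]],"delta_rot":[[3,0,0],[6,0,0],[9,0,0],[12,0,0],[12,0,0],[12,0,0]],"hand":[2,2,2,2,2,2]}'
python3 - <<'E'
from h import *
c=cal("wrist"); p,d=get_image("wrist"); P=cloud_w(d,c); z=P[...,2]; g=p.max(2); sat=g.astype(int)-p.min(2)
m=(z>88)&(abs(P[...,0]-498)<50)&(P[...,1]>290)&(P[...,1]<345)&(g>90)&(sat<40); q=P[m]; print(m.sum(),np.percentile(q[:,1],1),np.median(q[q[:,1]<np.percentile(q[:,1],10)],0)); print(read_state()["position"],read_state()["ee_rot"])
E
```

```text
clock: 14.95
position: [499.7, 401.3, 197.1]
ee_rot: [0.999, 0.003, 0.001, 0.052]
contact_force: [0.3, -0.1, -2.0]
gripper_width: 23.4
grasp_force: 59.7
2508 312.3435359634043 [501.80723572 313.83933062  97.8803605 ]
[499.66684315 401.6369703  197.07206609] [9.98625871e-01 2.74244891e-03 9.73636746e-04 5.23249614e-02]
```

```bash
python3 -m creep '{"translation":[[0,-1.1,0.9],[0,-1.8,1.4],[0,-2.6,1.8],[0,-2.6,1.8],[0,-3.4,2.1],[0,-4.1,2.3],[0,-4.1,2.3],[0,-5.6,2.5]],"delta_rot":[[6,0,0],[10,0,0],[14,0,0],[14,0,0],[18,0,0],[21,0,0],[21,0,0],[28,0,0]],"hand":[2,2,2,2,2,2,2,2]}'
python3 - <<'E'
from h import *
c=cal("wrist"); p,d=get_image("wrist"); P=cloud_w(d,c); z=P[...,2]; g=p.max(2)
cv2.imwrite("pics/w8.png",p[:,:,::-1]); s=read_state(); print(s["position"],s["contact_force"],s["joints"])
E
```

```text
clock: 16.0
position: [499.0, 347.8, 220.6]
ee_rot: [0.982, 0.005, 0.001, -0.191]
contact_force: [0.6, -1.0, -2.1]
gripper_width: 23.2
grasp_force: 60.1
[498.73980923 343.98894397 220.95289252] [-1.64919962 -1.96847121 -2.23962896] [ 0.71041253  0.28199396 -0.09380129 -0.35589407 -0.96570296  1.03563909]
```

```bash
python3 -m creep '{"translation":[[0,-0.9,0.1],[0,-1.8,0.1],[0,-3,0.1],[0,-4.1,0.1],[0,-5.2,0],[0,-6.4,-0.3],[0,-7.5,-0.6],[0,-8.5,-1]],"delta_rot":[[4,0,0],[8,0,0],[13,0,0],[18,0,0],[23,0,0],[28,0,0],[33,0,0],[38,0,0]],"hand":[2,2,2,2,2,2,2,2]}'
python3 -m creep '{"translation":[[0,0,0],[0,0,0],[0,0,0]],"delta_rot":[[0,0,0],[0,0,0],[0,0,0]],"hand":[2,2,2]}'
python3 - <<'E'
from h import *
s=read_state(); print(s["position"],s["ee_rot"],s["joints"])
p,d=get_image("top"); w,_=get_image("wrist"); sd,_=get_image("side")
a=np.vstack([np.hstack([cv2.resize(p[150:260,150:260],(400,400),interpolation=3),cv2.resize(sd[130:230,230:350],(400,400))])]); b=np.hstack([a]);
cv2.imwrite("pics/w9.png",b[:,:,::-1]); cv2.imwrite("pics/w9w.png",w[:,:,::-1])
E
```

```text
clock: 17.05
position: [499.7, 260.0, 211.0]
ee_rot: [0.866, 0.003, 0.001, -0.5]
contact_force: [-0.3, 1.0, -2.1]
gripper_width: 23.7
grasp_force: 60.3
clock: 17.42
position: [499.3, 261.3, 212.1]
ee_rot: [0.866, 0.003, 0.002, -0.5]
contact_force: [0.8, 0.3, 0.1]
gripper_width: 23.3
grasp_force: 60.3
[499.28490024 261.33709012 212.1251143 ] [ 0.86623027  0.00340962  0.00200913 -0.49962933] [ 0.1381563   0.35115285 -0.14737378 -1.1509039  -1.21943132  1.96450609]
```

View pics/w9w.png

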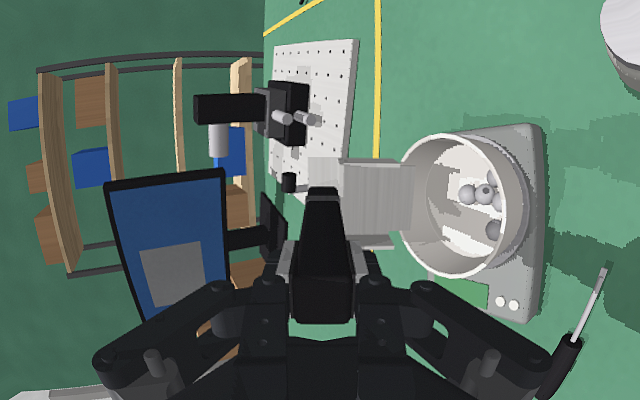

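The wrist view shows the pan empty (375,200) and the bushes in the dish at about (467,195), (485,193), (497,200) and (495,230), with none on the bench. Next I raise, level the scoop and return to the mat.

```bash
python3 -m creep '{"translation":[[0,0.3,4],[0,0.3,9],[0,0,11],[0,-2,12],[0,-4,12],[0,-6,12],[0,-8,12],[0,-10,12]],"delta_rot":[[0,0,0],[0,0,0],[-10,0,0],[-20,0,0],[-30,0,0],[-40,0,0],[-50,0,0],[-60,0,0]],"hand":[2,2,2,2,2,2,2,2]}'
python3 -m creep '{"translation":[[1,-2,0],[2,-5,0],[3.5,-8,0],[5,-11,0],[6.5,-14,0],[8,-16.5,0],[8.8,-18.6,0],[8.8,-18.6,0]],"delta_rot":[[0,0,-10],[0,0,-20],[0,0,-30],[0,0,-40],[0,0,-50],[0,0,-60],[0,0,-70],[0,0,-80]],"hand":[2,2,2,2,2,2,2,2]}'
python3 -m creep '{"translation":[[0,0,-4],[0,0,-8],[0,0,-10],[0,0,-10]],"delta_rot":[[0,0,-10],[0,0,-19],[0,0,-19],[0,0,-19]],"hand":[2,2,2,2]}'
python3 - <<'E'
from h import *
s=read_state(); print(s["position"].round(1),s["ee_rot"].round(4),s["joints"].round(3))
r=R.from_quat(s["ee_rot"]).as_matrix(); print("tool z",r[:,2].round(4),"yaw y",np.degrees(np.arctan2(*r[1::-1,1])))
p,d=get_image("top"); T=cloud("top",d); z=T[...,2]; g=p.max(2); sat=g.astype(int)-p.min(2)
m=(np.hypot(T[...,0]-498.5,T[...,1]-285.3)<52)&(z>56)&(z<80); print("dish bush px",m.sum())
m=(np.hypot(T[...,0]-498.5,T[...,1]-285.3)<75)&(z>83)&(z<92); print("rim",rect(T[m][:,:2]))
e=514.7,-312.9; c,sn=np.cos(np.radians(7.2)),np.sin(np.radians(7.2)); X=(T[...,0]-e[0])*c+(T[...,1]-e[1])*sn; Y=-(T[...,0]-e[0])*sn+(T[...,1]-e[1])*c
m=(abs(X)<103)&(abs(Y)<43)&(g>95)&(z<40)&(sat<40);print("tray bush",m.sum(),(X[m].mean(),Y[m].mean(),z[m].max()) if m.any() else 0)
E
```

```text
clock: 18.58
position: [498.8, 160.4, 332.6]
ee_rot: [1.0, 0.003, 0.001, 0.002]
contact_force: [-0.5, -0.1, -2.5]
gripper_width: 23.5
grasp_force: 60.6
clock: 19.58
position: [587.3, -26.4, 331.0]
ee_rot: [0.765, -0.644, -0.0, 0.0]
contact_force: [0.4, 0.4, -1.2]
gripper_width: 23.8
grasp_force: 60.7
clock: 20.08
position: [586.1, -25.2, 229.8]
ee_rot: [-0.651, 0.759, 0.001, -0.002]
contact_force: [0.2, 0.3, -0.9]
gripper_width: 23.4
grasp_force: 60.5
[586.1 -25.2 229.8] [-0.6515  0.7587  0.001  -0.002 ] [ 0.233  0.323 -0.089  0.    -1.163 -0.385]
tool z [-0.0043 -0.0011 -1.    ] yaw y 171.30305771126214
dish bush px 1
rim (array([499.1, 330.5]), array([101.7,  31.4]), 1.6)
tray bush 20 (np.float64(-86.24509516079965), np.float64(35.889661126856126), np.float64(27.731714675187504))
```

```bash
python3 -m creep '{"translation":[[0.1,0,-4],[0.1,0,-8],[0.1,0,-10.5],[0.1,0,-11.2],[0.1,0,-11.4],[0.1,0,-11.4]],"delta_rot":[[0,0,0],[0,0,0],[0,0,0],[0,0,0],[0,0,0],[0,0,0]],"hand":[2,2,2,2,2,2]}'
python3 -m creep '{"translation":[[0,0,-0.1],[0,0,-0.2],[0,0,-0.2]],"delta_rot":[[0,0,0],[0,0,0],[0,0,0]],"hand":[2,2,2]}'
python3 -m creep '{"translation":[[0,0,-0.1],[0,0,-0.1]],"delta_rot":[[0,0,0],[0,0,0]],"hand":[2,2]}'
```

```text
clock: 20.88
position: [589.4, -25.5, 118.9]
ee_rot: [-0.652, 0.759, -0.001, 0.001]
contact_force: [0.5, -0.6, -1.1]
gripper_width: 23.4
grasp_force: 60.6
clock: 21.25
position: [588.3, -25.7, 115.4]
ee_rot: [-0.651, 0.759, -0.0, -0.0]
contact_force: [0.3, -0.6, -1.2]
gripper_width: 23.0
grasp_force: 60.6
clock: 21.5
position: [588.2, -25.7, 114.2]
ee_rot: [-0.651, 0.759, -0.0, -0.001]
contact_force: [-0.2, 0.5, -1.1]
gripper_width: 23.3
grasp_force: 60.6
```

```bash
python3 -m creep '{"translation":[[0,0,-0.1],[0,0,-0.15],[0,0,-0.15]],"delta_rot":[[0,0,0],[0,0,0],[0,0,0]],"hand":[2,2,2]}'
python3 -m creep '{"translation":[[0,0,-0.1],[0,0,-0.15],[0,0,-0.15]],"delta_rot":[[0,0,0],[0,0,0],[0,0,0]],"hand":[2,2,2]}'
```

```text
clock: 21.88
position: [588.3, -25.7, 112.7]
ee_rot: [-0.651, 0.759, -0.0, -0.001]
contact_force: [-0.1, -0.1, -0.7]
gripper_width: 23.4
grasp_force: 60.6
clock: 22.25
position: [588.5, -25.8, 112.5]
ee_rot: [-0.652, 0.759, -0.001, -0.0]
contact_force: [-2.3, -0.1, 5.4]
gripper_width: 23.2
grasp_force: 61.7
```

```bash
python3 -m creep '{"translation":[[0,0,0.1],[0,0,0.1],[0,0,0.1],[0,0,0.1],[0,0,0.1],[0,0,0.1],[0,0,0.1]],"delta_rot":[[0,0,0],[0,0,0],[0,0,0],[0,0,0],[0,0,0],[0,0,0],[0,0,0]],"hand":[3,4,5.5,7,8.5,8.5,8.5]}'
python3 -m creep '{"translation":[[0,0,2],[0,0,5],[0,0,9],[0,0,14],[-4,-4,16],[-9,-8,16],[-10,-10,16],[-10,-10,16]],"delta_rot":[[0,0,0],[0,0,0],[0,0,0],[0,0,0],[0,0,0],[0,0,0],[0,0,0],[0,0,0]],"hand":[8.5,8.5,8.5,8.5,8.5,8.5,8.5,8.5]}'
python3 - <<'E'
from h import *
c=cal("wrist"); p,d=get_image("wrist"); P=cloud_w(d,c); z=P[...,2]; g=p.max(2); sat=g.astype(int)-p.min(2)
m=(z>146)&(z<160)&(np.hypot(P[...,0]-588,P[...,1]+25)<50); print("handle top",m.sum(),P[m].mean(0),rect(P[m][:,:2]))
m=(abs(P[...,0]-555)<75)&(abs(P[...,1]+19)<70)&(g>120)&(sat<50)&(z<14); print("pan",rect(P[m][:,:2]),np.percentile(z[m],[5,50,95]))
for n,Q,pp in(("w",P,p),("top",)+(lambda r:(cloud("top",r[1]),r[0]))(get_image("top"))):
    z=Q[...,2]; rr=np.hypot(Q[...,0]-498.5,Q[...,1]-285.3); m=(rr<52)&(z>55)&(z<80); print(n,"dish in px",m.sum())
    m=(rr<75)&(z>82)&(z<93)&(pp.max(2)>100); print("rim",m.sum(),rect(Q[m][:,:2]) if m.any() else 0)
    if n=="w": continue
    g=pp.max(2); m=(rr<53); k=m&(g<0.8*np.median(g[m])); nn,l,s,cc=cv2.connectedComponentsWithStats(k.astype(np.uint8)); print([(cc[i].round(),s[i][4]) for i in range(1,nn)])
print(read_state()["position"])
E
```

```text
clock: 23.12
position: [588.3, -25.7, 112.3]
ee_rot: [-0.651, 0.759, -0.0, -0.0]
contact_force: [-0.4, 0.4, -0.4]
gripper_width: 85.3
grasp_force: 0.0
clock: 24.12
position: [487.4, -126.7, 272.9]
ee_rot: [-0.651, 0.759, -0.001, 0.0]
contact_force: [-0.5, 0.6, -0.2]
gripper_width: 84.8
grasp_force: 0.0
handle top 421 [585.36370134 -27.8852658  152.36356907] (array([586.4, -27.3]), array([23.8, 23.6]), 76.0)
pan (array([558.9, -19.1]), array([137.8, 143.4]), 87.7) [3.40019406 5.25422997 6.5833632 ]
w dish in px 0
rim 0 0
top dish in px 166
rim 211 (array([499.5, 286.8]), array([118.3, 117.8]), 64.7)
[(array([196., 180.]), np.int32(6)), (array([189., 181.]), np.int32(5)), (array([202., 192.]), np.int32(156)), (array([185., 182.]), np.int32(5)), (array([179., 185.]), np.int32(1)), (array([180., 186.]), np.int32(8)), (array([176., 187.]), np.int32(1)), (array([176., 194.]), np.int32(2)), (array([180., 209.]), np.int32(35)), (array([206., 202.]), np.int32(31)), (array([209., 210.]), np.int32(1))]
[ 488.57215076 -125.56343095  272.44562932]
```

```bash
python3 -c "
from bench import *
print(job_done())"
```

```text
the job is handed in; nothing more can be done
None
```

The job is handed in at about 24 s of the 72 s allowed: five bushes tipped into the dish (the count is inferred from camera depth), the sixth still in the tray, and the scoop upright within about 5 mm of its mat's centre; the hand-in gave no verdict.

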